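# Fit sleeve and mixing paddle to the mixer base and hold the paddle home

## Robot

A 6-joint arm with a two-finger parallel gripper is mounted at the origin on a cart in front of the work surface, level with it; the furniture and walls round the work are solid. World frame = base frame: x ahead of the robot, y to its left, z up, the work surface at z = 0. Lengths are in m, angles in degrees, forces in N, time in s.
With the tool pointing down it reaches from about 0.325 to 0.775 m from the base axis. Payload 5.5 kg.
Tool frame: the origin (TCP) lies at the centre of the arm's flange, where the gripper is bolted on; the fingertips stand 182 mm ahead of it and the grasp point (between the pads) lies 163 mm ahead of it; z points along the fingers, y is the line along which they close (so a half turn about z gives the same grasp; the last joint's range is limited). The gripper opens to 88 mm and grips with 3 to 60 N. Pads are 20 mm wide; open, the fingers measure 115 mm over their backs; the gripper's body (75 mm by 178 mm) begins 61 mm behind the grasp point.
Start: joints at [-70.514, 5.22, 70.514, -0, 104.267, -3.249], TCP at [0.232, -0.553, 0.405] pointing down, gripper open.
Joint ranges: [-164.24, 164.24], [-49.07, 125.15], [9.68, 141.18], [-86.29, 266.29], [3.28, 154.24], [-151.56, 151.56]. Speed limits (degrees/s): [147.25, 147.25, 172.46, 180, 180, 180].

## Interface

Orientations are given as [roll, pitch, yaw] about the fixed x, y, z axes, in that order (R = Rz(yaw) Ry(pitch) Rx(roll)).
In Python, from station import r gives the robot as it stands. The module is installed in compiled form; this text tells all that it offers. Calls block until the motion is done:
- r.reach(position, orientation): joint-space move of the TCP to a pose.
- r.servo_line(position, rotation=None, speed=0.15): straight line of the TCP; rotation=None keeps the orientation; speed is the mean speed in m/s.
- r.move_joints(angles): joint-space move.
- r.let_go() and r.grab(squeeze=None): open the fingers fully, or close them until they stop; squeeze is the grip in N (None keeps the last).
- r.wait(seconds).
- r.inverse_kinematics(position, orientation): joint angles nearest the present ones, or None.
- r.sense(): the state.
- r.snapshot(name): name is "scene" or "side" or "wrist"; returns a dict with "frame" (384x512x3 uint8, red, green, blue), "fx", "fy", "cx", "cy" (pixels), "dist_coeffs" ([k1, k2, p1, p2, k3] as OpenCV has them; the pictures are not rectified), "R" (3x3) and "t" (3): a world point X has camera coordinates R X + t. Camera axes: x right, y down, z forward; pixel columns grow to the right and rows downward; lengths in m; the calibration is good to about 2 mm. A picture is of the moment at which its call begins. There is no depth.
A pose or a line that the arm cannot do raises r.IKError and nothing moves.
- r.hand_in(): hands the job in; it is judged then, once.
The state is a dict: "clock": time; "joints": joint angles; "joint_vel": joint speeds; "joint_torque": joint torques, N m; "tcp_pos": TCP position; "orientation": TCP orientation; "contact_force": force on the tool from outside, world axes, zero at the start; "torque": the same for the moment, N m; "opening": finger opening in m; "gripper_force": force on a finger pad.
Only numpy, scipy, OpenCV 4.12 (cv2) and the standard library are available. Lean on these libraries where they do the work, as an engineer would, in place of code of your own. Each camera call takes 0.05 s, during which the arm holds its last target. There are 200 camera calls.

## Task

Make the small mixer ready: push the blue guard sleeve fully down over the round spigot of the mixer base and let go of it, then take the mixing paddle by its orange grip out of its parking cup, turn it until its crossed splines mesh with the drive inside the spigot, and press it fully home against the spring plunger. Finish while still gripping the paddle and holding it pressed down: do not let go. Leave the mustard bottle, the kitchen timer and the salt shaker where they stand.

Things in the scene. Friction and masses are not known exactly. Their poses are not given: they have to be found in the camera images.
- mixer_base: White mixer drive base, fixed to the bench: housing 120 x 110 mm, its flat grey deck 70 mm above the bench. Origin: centre of its underside, z up; the side with the knob faces its -x. From the middle of the deck rises a round aluminium spigot, outer diameter 44 mm (tapered in by 1.5 mm over its top 3 mm), 36 mm high (rim 106 mm above the bench), bore 35 mm.
- spigot_foot (a point): Point on the spigot's axis at deck height, 70 mm above the bench; axes of the base. The sleeve's underside comes down to this height.
- drive_mouth (a point): Centre of the top face of the black drive inside the spigot, 100 mm above the bench (6 mm below the rim); z up. The drive has a cross-shaped opening, slots 9.4 mm wide along this point's x and y, open at their ends to the bore: the paddle fits in four positions a quarter turn apart. The drive stands at any angle and turns only against a stiff friction of 0.15 N m.
- plunger (a joint): Travel of the sprung brass plunger (8 mm wide) in the middle of the drive, in m: 0 at rest (top 16 mm below the drive mouth), growing as it is pressed down; 0.006 when the paddle is fully home. It starts to give at 5 N and takes 11 N at 6 mm; left alone it springs back and lifts the paddle.
- sleeve: Blue guard sleeve, a plain tube open at both ends, standing on the bench: outer diameter 56 mm, bore 48 mm, 45 mm high, about 80 g. Origin: on its axis at its underside, z up.
- cup: Grey round parking cup fixed to the bench, foot 68 mm wide, 40 mm high, floor 6 mm above the bench, bore about 29 mm at the rim. Origin: centre of its underside.
- paddle: White mixing paddle, about 120 g, upright in the cup, splined foot down. Origin: on its axis at the foot's lowest point, z up. Crossed splines 24 mm across, 7 mm thick, along its x and y, rounded below, reach up to 22 mm; there a 26 mm wide shoulder sits on the drive mouth when home (origin then 22 mm below it). Shaft 18 mm wide; two arms along +x and -x out to 44 mm, at 48 to 64 mm.
- paddle_grip (a point): Point on the paddle's axis 90 mm above its origin, same axes, inside its flat orange grip, which reaches from 62 to 106 mm above the origin, is 34 mm wide along x and 14 mm thick along y: pinch it across y.
- mustard_bottle: Mustard-yellow squeeze bottle, 56 mm wide, 199 mm tall, standing behind the work; leave it. Origin: centre of its underside.
- timer: Red and white kitchen timer, 56 mm wide, 37 mm high; leave it. Origin: centre of its underside.
- salt_shaker: Glass salt shaker with a grey cap, 44 mm wide, 90 mm tall, at the back; leave it. Origin: centre of its underside.
- rack_post (a point): Foot, on the bench, of the fixed upright steel post of the rack behind the work: 21 mm thick, 540 mm tall. Always here; keep the gripper and wrist clear of it. The rack's shelf lies behind it, away from the robot.
There are look-alikes about, which are no part of the job. There is more than one size of the paddle; the job needs the larger.

How it is judged:
By the outcome, as a careful person would: the job done as asked, in the order asked, and still so for the second after the job is handed in, while the arm keeps its last pose, push and grip.
It also fails if it takes over 64 s, if anything falls off the work surface, if the arm or the gripper's body presses on something with over 40 N, if the wrist force passes 120 N, or if a joint passes its speed limit or range.

## Working session

There is one attempt and no reset: what is moved stays moved. The work goes in short steps, each a Python script; the robot and the scene stay as the last script left them, time stands still between calls to the robot, and variables do not carry over. Pictures are saved under pics/ and viewed, at most 10 in all, crops included, and the job is handed in when it is done.

```bash
mkdir -p pics; cat > h.py <<'E'
from station import r
import numpy as np, cv2
def snap(n,save=None):
    s=r.snapshot(n); s["R"]=np.array(s["R"]); s["t"]=np.array(s["t"])
    if save: 
        np.savez("pics/"+save+".npz",**s); cv2.imwrite("pics/"+save+".png",s["frame"][:,:,::-1])
    return s
def load(f): return {k:v for k,v in np.load("pics/"+f+".npz").items()}
def K(s): return np.array([[s["fx"],0,s["cx"]],[0,s["fy"],s["cy"]],[0,0,1.]])
def ray(s,uv):
    p=cv2.undistortPoints(np.array([[uv]],float),K(s),np.array(s["dist_coeffs"],float))[0,0]
    d=s["R"].T@np.array([p[0],p[1],1]); return -s["R"].T@s["t"], d/np.linalg.norm(d)
def onz(s,uv,z):
    c,d=ray(s,uv); return c+d*(z-c[2])/d[2]
def tri(obs):
    A=np.zeros((3,3));b=np.zeros(3);L=[]
    for s,uv in obs:
        c,d=ray(s,uv);P=np.eye(3)-np.outer(d,d);A+=P;b+=P@c;L.append((P,c))
    x=np.linalg.solve(A,b); return x,[np.linalg.norm(P@(x-c)) for P,c in L]
def proj(s,X):
    return cv2.projectPoints(np.array(X,float).reshape(-1,1,3),cv2.Rodrigues(s["R"])[0],s["t"],K(s),np.array(s["dist_coeffs"],float))[0][:,0]
E
python3 - <<'E'
from h import *
a=snap("scene","scene0");b=snap("side","side0")
for s in(a,b): print(-s["R"].T@s["t"],s["R"][2],s["fx"])
w=snap("wrist","wrist0");print(-w["R"].T@w["t"],w["R"])
print(r.sense())
E
```

```text
[-0.21386964 -0.66118818  0.54011009] [ 0.71904469  0.54276993 -0.43402252] 433.2687476055033
[0.49087253 0.58270515 0.5834525 ] [ 0.01486485 -0.80497789 -0.59311857] 357.898447665316
[ 0.29427419 -0.52675548  0.38487262] [[ 0.38646954 -0.92230104 -0.00144267]
 [-0.89174152 -0.37406266  0.25470412]
 [-0.23545352 -0.0971489  -0.96701796]]
{'clock': 0.15, 'joints': array([-7.05159960e+01,  5.25391435e+00,  7.05643841e+01, -1.45031561e-03,
        1.04266820e+02, -3.24935636e+00]), 'joint_vel': array([-0.08395086, -0.11317012, -0.23116364,  0.09282946,  0.05961178,
       -0.06529046]), 'joint_torque': array([ 1.63056469e-03, -4.47045815e+01, -4.06907201e+01,  6.98747509e-02,
        2.74159480e-02, -1.20122359e-04]), 'tcp_pos': array([ 0.23187162, -0.5534433 ,  0.40377518]), 'orientation': array([-1.79914939e+02, -3.42078673e-03,  2.27330014e+01]), 'contact_force': array([-0.74970687,  0.40118533,  0.96176723]), 'torque': array([ 0.02107722, -0.03286668,  0.02834398]), 'gripper_force': 0.0, 'opening': 0.0878833585617401}
```

View pics/scene0.png

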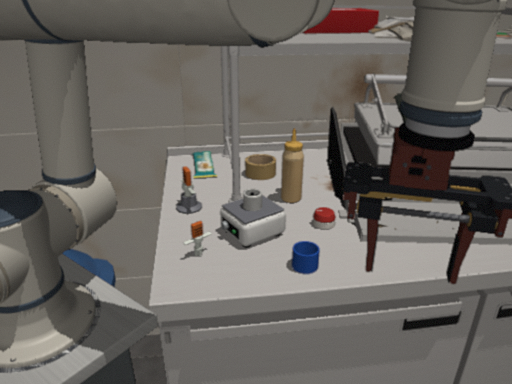

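View pics/side0.png

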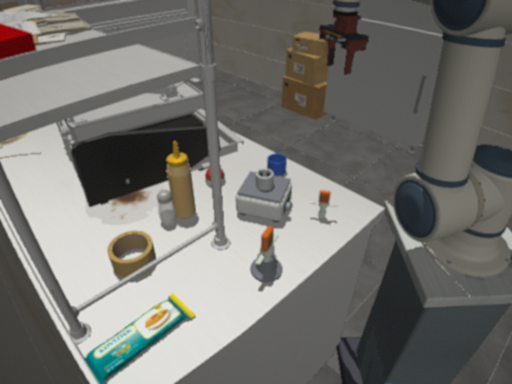

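The scene view shows the sleeve at (306,257), the spigot at (253,198), the parked paddle's grip at (187,176) with its cup at (188,204), and a small decoy paddle at (197,237). In the side view the sleeve is at (277,163), the spigot at (265,178), the grip at (267,240), the cup at (266,269), the decoy at (324,203) and the post foot at (221,243).

```bash
python3 - <<'E'
from h import *
a=load("scene0");b=load("side0")
def blobs(s,lo,hi,amin=15):
    hsv=cv2.cvtColor(s["frame"],cv2.COLOR_RGB2HSV);m=cv2.inRange(hsv,lo,hi)
    n,l,st,c=cv2.connectedComponentsWithStats(m)
    for i in range(1,n):
        if st[i,4]>=amin: print(st[i],c[i].round(1))
for n,s in(("scene",a),("side",b)):
    print(n,"blue");blobs(s,(108,150,50),(125,255,255))
    print("orange");blobs(s,(3,170,90),(14,255,255))
for nm,p,q in(("grip",(187,176),(267,240)),("spigot rim",(252.5,192.5),(265,172)),("decoy",(197,229),(324,196)),("sleeve top",(306,248),(277,158))):
    print(nm,tri([(a,p),(b,q)]))
print("cup",onz(a,(188.5,206),0.01),onz(b,(266,271),.01)); print("post",onz(b,(221,243),0))
print("timer",onz(a,(324,217),.02),"must",onz(a,(292,195),.0),onz(b,(183,213),0),"salt",onz(b,(168,222),0))
for n,s,(x,y,w,h) in(("a",a,(150,150,190,130)),("b",b,(200,140,160,160))):
    im=s["frame"][y:y+h,x:x+w,::-1]; cv2.imwrite(f"pics/crop_{n}.png",cv2.resize(im,None,fx=4,fy=4,interpolation=cv2.INTER_CUBIC))
i=[cv2.imread(f"pics/crop_{n}.png") for n in "ab"]
h=min(600,520);j=[cv2.resize(k,(400,int(k.shape[0]*400/k.shape[1]))) for k in i]
H=max(k.shape[0] for k in j);cv2.imwrite("pics/crops.png",np.hstack([cv2.copyMakeBorder(k,0,H-k.shape[0],0,0,0) for k in j]))
E
```

```text
scene blue
[292 242  27  31 693] [305.1 256.9]
orange
[184 167   6  18  69] [187.  175.4]
[192 222  10  15  76] [195.6 227.4]
side blue
[269 154  17  21 265] [276.9 163.4]
orange
[321 191   8   6  37] [324.4 193.6]
[263 227  10  24 122] [266.3 237.3]
grip (array([0.47152348, 0.08239589, 0.09154968]), [np.float64(0.0019533398466183385), np.float64(0.0019533398466184096)])
spigot rim (array([ 0.47179368, -0.12791362,  0.10883601]), [np.float64(0.0007236803184505597), np.float64(0.0007236803184504995)])
decoy (array([ 0.33139238, -0.08923309,  0.06733649]), [np.float64(0.0004300945909852934), np.float64(0.0004300945909854522)])
sleeve top (array([ 0.4342382 , -0.29373446,  0.04696628]), [np.float64(0.0013313899455648108), np.float64(0.001331389945564789)])
cup [0.46741811 0.07835081 0.01      ] [0.47024338 0.09231097 0.01      ]
post [0.57130979 0.00259052 0.        ]
timer [ 0.61372193 -0.23797104  0.02      ] must [ 0.70038118 -0.08980832  0.        ] [ 0.67634847 -0.10143199  0.        ] salt [ 0.70776081 -0.06674498  0.        ]
```

View pics/crops.png

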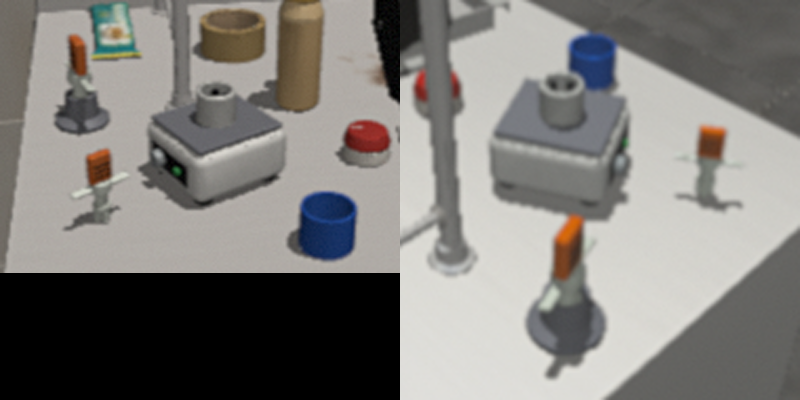

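```bash
python3 - <<'E'
from h import *
for n,p in(("w1",[0.45,-0.05,0.38]),("w2",[0.45,-0.20,0.38])):
    r.reach(p,[180,0,0]); r.wait(.2); snap("wrist",n); print(r.sense()["clock"],r.sense()["joints"].round(0))
s=load("w2");print(s["fx"],s["R"].round(2),r.sense()["tcp_pos"])
cv2.imwrite("pics/w12.png",cv2.resize(np.hstack([load(n)["frame"][:,:,::-1] for n in("w1","w2")]),(800,300),interpolation=cv2.INTER_AREA))
E
```

```text
2.3833 [-11. -18.  94.  -0. 103.  79.]
3.2833 [-28. -12.  89.   0. 102.  62.]
290.1760915188758 [[ 0.   -1.   -0.  ]
 [-0.97 -0.    0.25]
 [-0.25 -0.   -0.97]] [ 0.45025711 -0.19872044  0.38025417]
```

View pics/w12.png

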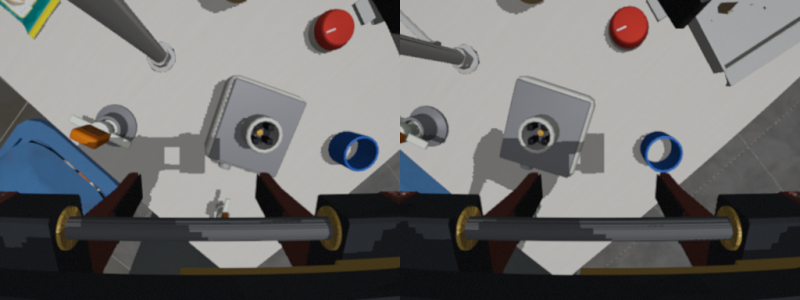

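w1 (left half, native about 1.28×) shows the cup and paddle at (100,130), the spigot at (265,133) with its dark cross drive, and the sleeve at (353,150). In w2 (right half) the spigot is at (539,133) and the sleeve at (661,152). Next come close views from straight above each.

```bash
python3 - <<'E'
from h import *
for n,p in(("c1",[0.405,0.082,0.34]),("m1",[0.40,-0.128,0.32]),("s1",[0.37,-0.294,0.30])):
    r.reach(p,[180,0,0]); r.wait(.2); snap("wrist",n)
print(r.sense()["clock"])
S=[load(n) for n in("scene0","side0","w1","w2","s1")]
obs=[]
for s in S:
    m=cv2.inRange(cv2.cvtColor(s["frame"],cv2.COLOR_RGB2HSV),(108,130,40),(125,255,255))
    pr=proj(s,[.434,-.294,.022])[0]
    cs=[c for c in cv2.findContours(m,cv2.RETR_EXTERNAL,cv2.CHAIN_APPROX_NONE)[0] if cv2.contourArea(c)>100]
    c=min(cs,key=lambda c:np.linalg.norm(c.mean((0,1))-pr)); h=cv2.convexHull(c);M=cv2.moments(h)
    uv=(M["m10"]/M["m00"],M["m01"]/M["m00"]);print(uv,pr,cv2.boundingRect(c));obs.append((s,uv))
for o in(obs[:4],obs[2:4],obs[2:],[obs[0]]+obs[2:]): print(tri(o))
print("s1 top", cv2.fitEllipse(h), onz(S[4],cv2.fitEllipse(h)[0],.045))
c=[]
for n,P in(("c1",[.471,.082,.05]),("m1",[.472,-.128,.1])):
    s=load(n);u,v=proj(s,P)[0].astype(int);x0,y0=max(u-65,0),max(v-65,0);print(n,x0,y0)
    c.append(cv2.resize(s["frame"][y0:y0+130,x0:x0+130,::-1],(400,400),interpolation=cv2.INTER_CUBIC))
cv2.imwrite("pics/cm.png",np.hstack(c))
E
```

```text
6.7083
(304.9673390970221, 256.8820845341018) [304.93776087 258.6798783 ] (292, 242, 27, 31)
(276.98986285032794, 163.5635062611807) [276.43279469 164.96105517] (268, 154, 18, 21)
(452.53685415772145, 192.68634607127524) [450.09247969 190.51621239] (421, 169, 63, 50)
(334.34664366116175, 194.03196121929176) [332.63944026 191.04468778] (308, 169, 54, 52)
(255.69077335157004, 126.49142303527667) [255.3732038  124.43081428] (226, 96, 61, 62)
(array([ 0.43234074, -0.29443484,  0.02709847]), [np.float64(0.0004952188065383275), np.float64(0.000520517695686229), np.float64(0.0003583712610415671), np.float64(0.0008281041225891089)])
(array([ 0.43161746, -0.2953456 ,  0.02539762]), [np.float64(0.0004556833010238951), np.float64(0.0004556833010237997)])
(array([ 0.43215411, -0.29442954,  0.02708313]), [np.float64(0.0004460127907281013), np.float64(0.0006900388570654304), np.float64(0.0002691616138228468)])
(array([ 0.43228606, -0.29441156,  0.02745048]), [np.float64(0.0003513726975729255), np.float64(0.0005762993070609427), np.float64(0.0006729989395355429), np.float64(0.0001784269155125037)])
s1 top ((255.7378692626953, 126.46165466308594), (60.77586364746094, 62.13535690307617), 172.3315887451172) [ 0.43281345 -0.29419212  0.045     ]
c1 187 56
m1 190 48
```

View pics/cm.png

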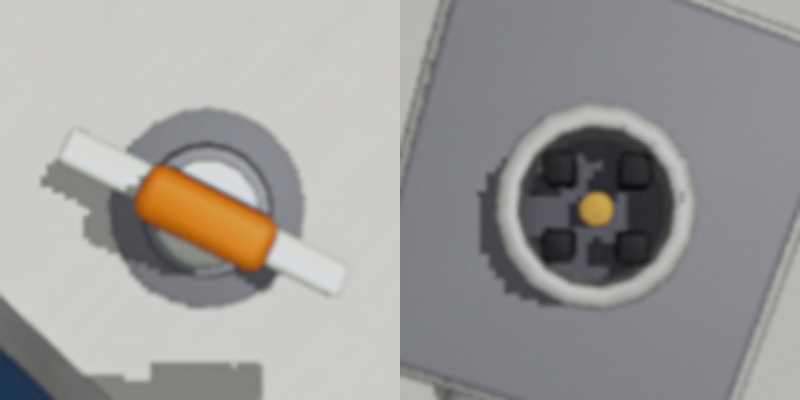

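Crop left (c1): the orange grip is centred at (205,217), the arm ends are at (75,148) and (335,280), and the cup at (207,207). Crop right (m1): the spigot rim is centred at (597,206), with four drive blocks at (560,168), (635,170), (557,245) and (632,247), so the slots lie within about 2° of the world axes.

```bash
cat > meas.py <<'E'
from h import *
obs=[];rim=[]
for n in("m1","w1","w2"):
    s=load(n);hsv=cv2.cvtColor(s["frame"],cv2.COLOR_RGB2HSV)
    u=proj(s,[.472,-.128,.106])[0];yy,xx=np.mgrid[:384,:512];near=np.hypot(xx-u[0],yy-u[1])
    m=(cv2.inRange(hsv,(10,90,90),(30,255,255))>0)&(near<22)
    if m.sum()>4: obs.append((s,(xx[m].mean(),yy[m].mean())))
    b=(((hsv[...,2]>165)&(hsv[...,1]<50)&(near<42))*255).astype(np.uint8)
    cs=cv2.findContours(b,cv2.RETR_EXTERNAL,cv2.CHAIN_APPROX_NONE)[0];c=max(cs,key=len)
    e=cv2.fitEllipse(cv2.convexHull(c));print(n,"rim",e,"brass",obs[-1][1],m.sum(),"on .106",onz(s,e[0],.106).round(4));rim.append((s,e[0]))
print("brass",tri(obs));print("rim",tri(rim))
s=load("m1");g=cv2.cvtColor(s["frame"],cv2.COLOR_RGB2GRAY);u=rim[0][1]
yy,xx=np.mgrid[:384,:512]
for th in(18,25,32,40):
    d=((g<th)&(np.hypot(xx-u[0],yy-u[1])<24)).astype(np.uint8)
    n,l,st,c=cv2.connectedComponentsWithStats(d)
    k=[i for i in range(1,n) if st[i,4]>15];print(th,[(st[i].tolist(),c[i].round(1).tolist(),onz(s,c[i],.1)[:2].round(4).tolist()) for i in k])
# paddle
s=load("c1");go=[]
for n in("c1","w1","scene0","side0"):
    q=load(n);hsv=cv2.cvtColor(q["frame"],cv2.COLOR_RGB2HSV);m=cv2.inRange(hsv,(3,150,60),(18,255,255))
    u=proj(q,[.4715,.0824,.091])[0]
    cs=[c for c in cv2.findContours(m,cv2.RETR_EXTERNAL,cv2.CHAIN_APPROX_NONE)[0] if cv2.contourArea(c)>25]
    c=min(cs,key=lambda c:np.linalg.norm(c.mean((0,1))-u));M=cv2.moments(c);go.append((q,(M["m10"]/M["m00"],M["m01"]/M["m00"])))
    if n=="c1":
        R=cv2.minAreaRect(c);P=cv2.boxPoints(R);W=np.array([onz(q,p,.11)[:2] for p in P]);e=np.diff(W,axis=0)
        print("grip top",W.mean(0),[ (np.linalg.norm(v).round(4),np.degrees(np.arctan2(v[1],v[0])).round(1)) for v in e])
print("grip",tri(go),tri(go[:2]))
x0,y0=187,56
A,B=[onz(s,(x0+p[0]*.325,y0+p[1]*.325),.07) for p in((75,148),(335,280))];print("arms",A,B,np.degrees(np.arctan2(*(A-B)[[1,0]])),np.linalg.norm(A-B))
print("cup rim",onz(s,(x0+208*.325,y0+208*.325),.04),"foot",onz(s,(x0+206*.325,y0+207*.325),.005))
E
python3 meas.py
```

```text
m1 rim ((253.9182891845703, 113.89209747314453), (61.208683013916016, 63.025291442871094), 7.051995277404785) brass (np.float64(253.13084112149534), np.float64(115.29906542056075)) 107 on .106 [ 0.4714 -0.1269  0.106 ]
w1 rim ((338.8022155761719, 172.58876037597656), (42.103206634521484, 45.402313232421875), 44.531803131103516) brass (np.float64(332.11475409836066), np.float64(169.27868852459017)) 61 on .106 [ 0.4713 -0.1267  0.106 ]
w2 rim ((173.71815490722656, 172.3681182861328), (41.859981536865234, 44.158199310302734), 115.91033935546875) brass (np.float64(179.61290322580646), np.float64(169.5483870967742)) 62 on .106 [ 0.4717 -0.1267  0.106 ]
brass (array([ 0.4706484 , -0.12641151,  0.0842153 ]), [np.float64(0.00020820643098633877), np.float64(6.524212273731961e-05), np.float64(0.00015502887296719452)])
rim (array([ 0.47148767, -0.12676953,  0.10593974]), [np.float64(0.00010372536558944595), np.float64(0.00017938707871985508), np.float64(0.0002484592779328954)])
18 []
25 [([261, 107, 9, 3, 18], [264.6, 108.3], [0.4752, -0.134])]
32 [([260, 100, 11, 10, 39], [263.3, 106.3], [0.47
[... 340 characters left out ...]
], [264.0, 128.5], [0.4619, -0.1337])]
grip top [0.46810087 0.081156  ] [(np.float64(0.0131), np.float64(-28.1)), (np.float64(0.0321), np.float64(-116.0)), (np.float64(0.0133), np.float64(153.7))]
grip (array([0.46911588, 0.08079994, 0.0957277 ]), [np.float64(0.001460556463137393), np.float64(0.00187917946229973), np.float64(0.001553109428901469), np.float64(0.0020995981885031417)]) (array([0.46749077, 0.08129169, 0.09568209]), [np.float64(0.00030244891815893097), np.float64(0.0003024489181588226)])
arms [0.48542704 0.116323   0.07      ] [0.44969537 0.04482261 0.07      ] 63.44682025294996 0.07993158249863101
cup rim [0.46890596 0.08027761 0.04      ] foot [0.46870839 0.08091012 0.005     ]
```

Heights agree with the text: rim 0.106, plunger 0.084, sleeve middle about 0.026. The drive yaw is about -1° and the paddle x yaw about 63.5°. Now I'll take the sleeve.

```bash
python3 - <<'E'
from h import *
r.reach([.4325,-.2943,.27],[180,0,0]); r.servo_line([.4325,-.2943,.198],speed=.12); r.wait(.15)
r.grab(20); s=r.sense(); print(s["opening"],s["gripper_force"],s["tcp_pos"],s["contact_force"])
r.servo_line([.4325,-.2943,.318],speed=.2)
r.servo_line([.4714,-.1267,.318],speed=.2); r.wait(.3)
s=r.sense(); print(s["opening"],s["tcp_pos"],s["contact_force"],s["orientation"],s["clock"])
snap("wrist","h1");q=snap("side","h2");a=snap("scene","h3")
w=load("h1")["frame"][:,:,::-1];c1=q["frame"][110:240,190:340,::-1];c2=a["frame"][130:260,190:340,::-1]
cv2.imwrite("pics/h.png",np.hstack([cv2.resize(w,(400,300)),cv2.resize(c1,(200,173)).__class__ and cv2.resize(np.vstack([c1,c2]),(346,600))[:300] if 0 else cv2.resize(np.hstack([c1,c2]),(400,300))]))
E
```

```text
0.05557139199302282 19.999936502426863 [ 0.43252191 -0.29425832  0.19797863] [-0.54586449  0.743076   -0.69166397]
0.055030192305065936 [ 0.47128552 -0.12734544  0.31795464] [ 0.3691892  -0.67091279 -1.50793234] [ 1.79996856e+02  7.32483249e-03 -6.51150323e-02] 10.6583
```

View pics/h.png

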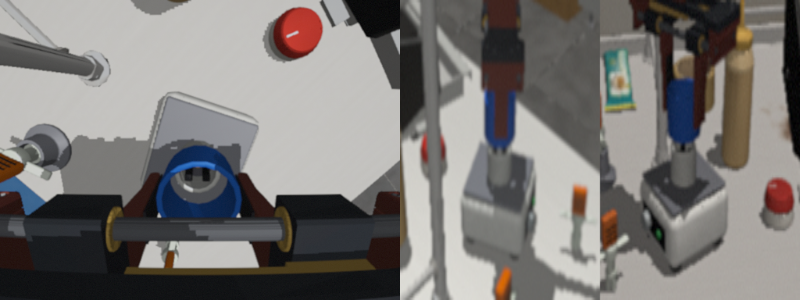

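The sleeve is held upright and sits coaxially just above the spigot in all three views (in the wrist view the spigot shows centred in the bore at (197,180)). Lowering with force checks.

```bash
python3 - <<'E'
from h import *
x,y=.4714,-.1265
for z in(.306,.300,.290,.280,.272,.268,.2665,.265):
    r.servo_line([x,y,z],speed=.04); r.wait(.1); s=r.sense(); f=s["contact_force"]
    print(z,s["tcp_pos"].round(4),f.round(1),round(s["opening"],4))
    if f[2]>18 or np.hypot(*f[:2])>15: break
print(s["clock"])
E
```

```text
0.306 [ 0.4714 -0.1265  0.3061] [-0.7  0.2 -0.3] 0.0552
0.3 [ 0.4714 -0.1265  0.3   ] [-0.9 -0.8 -0.9] 0.055
0.29 [ 0.4714 -0.1265  0.29  ] [ 0.6  0.5 -0.3] 0.0553
0.28 [ 0.4714 -0.1265  0.28  ] [-0.8  0.2 -0.3] 0.0554
0.272 [ 0.4714 -0.1265  0.272 ] [ 0.4  0.1 -0.7] 0.0549
0.268 [ 0.4714 -0.1265  0.268 ] [ 0.9 -0.7 -0.2] 0.0553
0.2665 [ 0.4713 -0.1265  0.2679] [-3.4  1.1  6.7] 0.0555
0.265 [ 0.4713 -0.1264  0.2679] [-5.8  1.7 14.9] 0.0551
14.2583
```

```bash
python3 - <<'E'
from h import *
r.servo_line([.4714,-.1265,.268],speed=.05); r.let_go(); r.servo_line([.4714,-.1265,.33],speed=.15)
r.servo_line([.40,-.127,.33],speed=.2); r.wait(.2); m=snap("wrist","m2")
r.reach([.4685,.081,.33],[180,0,63.5]); r.wait(.2); snap("wrist","p1"); print(r.sense()["clock"],r.sense()["tcp_pos"],r.sense()["joints"].round(0))
u,v=proj(m,[.4714,-.1265,.11])[0].astype(int);print(u-60,v-60)
c=cv2.resize(m["frame"][v-60:v+60,u-60:u+60,::-1],(400,400),interpolation=cv2.INTER_CUBIC)
cv2.imwrite("pics/m2p.png",np.hstack([c,cv2.resize(load("p1")["frame"][:,:,::-1],(400,400))]))
g=m["frame"];hsv=cv2.cvtColor(g,cv2.COLOR_RGB2HSV);b=cv2.inRange(hsv,(108,130,40),(125,255,255))
h=cv2.convexHull(max(cv2.findContours(b,0,1)[0],key=cv2.contourArea));e=cv2.fitEllipse(h);print("sleeve top",e,onz(m,e[0],.115))
gr=cv2.cvtColor(g,cv2.COLOR_RGB2GRAY);yy,xx=np.mgrid[:384,:512];d=((gr<40)&(np.hypot(xx-u,yy-v)<22)).astype(np.uint8)
n,l,st,cc=cv2.connectedComponentsWithStats(d);print([(st[i,4],onz(m,cc[i],.1)[:2].round(4)) for i in range(1,n) if st[i,4]>15])
E
```

```text
17.6583 [0.46850922 0.07987053 0.3301328 ] [  6. -14.  97.  -0.  98.  32.]
193 54
sleeve top ((254.26412963867188, 113.5062026977539), (75.50385284423828, 77.62794494628906), 165.4462127685547) [ 0.47180155 -0.12722926  0.115     ]
[(np.int32(70), array([ 0.4782, -0.1177])), (np.int32(88), array([ 0.478 , -0.1337])), (np.int32(57), array([ 0.4626, -0.1177])), (np.int32(67), array([ 0.4622, -0.1334]))]
```

View pics/m2p.png

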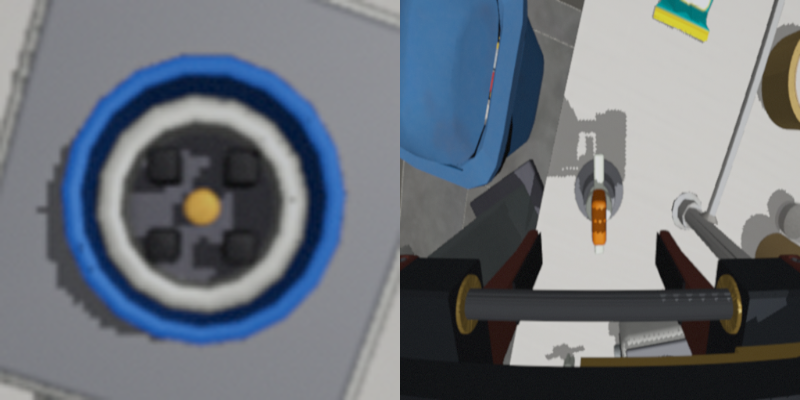

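The sleeve is seated, its ring around the rim at (203,198), and the drive blocks still stand at about -1°. In the wrist view the paddle is lined up with the gripper, its grip at (600,215). Grasping.

```bash
python3 - <<'E'
from h import *
x,y=.4685,.0812
r.servo_line([x,y,.259],speed=.1); r.wait(.2); r.grab(45); r.wait(.2); s=r.sense(); print(s["opening"],s["gripper_force"],s["tcp_pos"],s["contact_force"].round(1),s["torque"].round(2))
r.servo_line([x,y,.32],speed=.12); s=r.sense(); print(s["opening"],s["contact_force"].round(1))
r.servo_line([.425,.06,.40],speed=.25)
r.reach([.40,-.127,.40],[180,0,89]); r.servo_line([.4714,-.1265,.40],speed=.15);r.wait(.3)
s=r.sense(); print(s["clock"],s["tcp_pos"],s["orientation"],s["opening"],s["contact_force"].round(1))
a=snap("scene","g1");b=snap("side","g2");w=snap("wrist","g3")
def crop(s,k):
    u,v=proj(s,[.4714,-.1265,.16])[0].astype(int);return cv2.resize(s["frame"][v-50:v+50,u-50:u+50,::-1],(400,400),interpolation=cv2.INTER_CUBIC)
cv2.imwrite("pics/g.png",np.hstack([crop(a,0),crop(b,0)]))
E
```

```text
0.014199829613245162 44.99929189682007 [0.4684924  0.08120348 0.25899013] [-0.  -0.   0.8] [-0.   -0.12  0.06]
0.013931327184711349 [ 0.3 -0.  -2.1]
23.0083 [ 0.4709029  -0.12651453  0.40039872] [1.79958414e+02 1.42631190e-02 8.89787328e+01] 0.013546502073063148 [-0.5 -0.4 -1.5]
```

View pics/g.png

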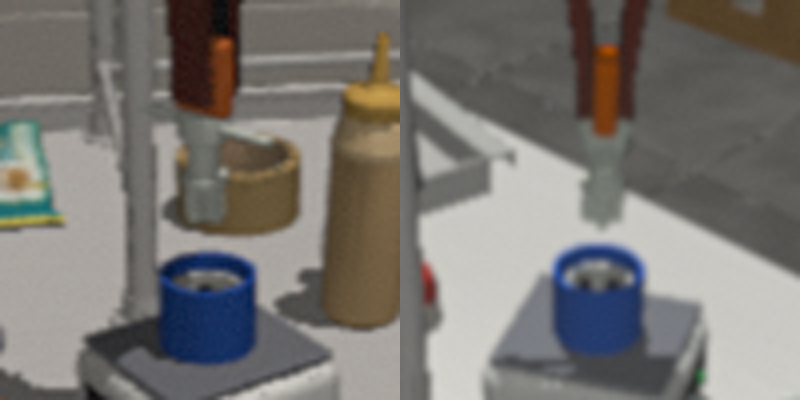

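The paddle is held above the spigot. Its foot is at crop (205,215) in the scene view and (602,224) in the side view. I'll triangulate the foot against the axis.

```bash
python3 - <<'E'
from h import *
a=load("g1");b=load("g2")
def nat(s,x,y):
    u,v=proj(s,[.4714,-.1265,.16])[0].astype(int);return (u-50+x/4,v-50+y/4)
for nm,p,q in(("foot bottom",(206,219),(202,226)),("shoulder low",(207,183),(202,190)),("rim of sleeve",(207,273),(199,264))):
    print(nm,tri([(a,nat(a,*p)),(b,nat(b,*q))]))
print("expected foot",.4714,-.1265,.4004-.163-.09)
for s in(a,b): print([((proj(s,[.4714,-.1265,z])[0]-np.array(nat(s,0,0)))*4).round(0).tolist() for z in(.147,.169,.2,.237,.115)])
E
python3 - <<'E'
import sys;sys.path.insert(0,'.')
import os;os.chdir('.')
from h import *
a,b=load("g1"),load("g2")
# shaft/foot centreline per row: contrast vs background is weak -> enlarge contrast and print row edges
for s in(a,b):
    g=cv2.GaussianBlur(cv2.cvtColor(s["frame"],cv2.COLOR_RGB2GRAY),(0,0),.6).astype(int)
    for z in(.152,.160,.167,.18):
        u,v=proj(s,[.4714,-.1265,z])[0]; print(z,round(u,1),int(round(v)),int(round(u))-12,g[int(round(v)),int(round(u))-12:int(round(u))+13].tolist())
E
```

```text
foot bottom (array([ 0.47279555, -0.12539428,  0.14726402]), [np.float64(0.0028294984696204187), np.float64(0.0028294984696204226)])
shoulder low (array([ 0.47268184, -0.12701657,  0.16977693]), [np.float64(0.0020673655405525062), np.float64(0.0020673655405524976)])
rim of sleeve (array([ 0.47241208, -0.12835126,  0.11694394]), [np.float64(0.0005434681507842413), np.float64(0.0005434681507841214)])
expected foot 0.4714 -0.1265 0.14739999999999998
[[202.0, 224.0], [202.0, 187.0], [202.0, 134.0], [202.0, 69.0], [203.0, 277.0]]
[[201.0, 222.0], [202.0, 189.0], [203.0, 141.0], [204.0, 81.0], [200.0, 268.0]]
0.152 251.6 175 240 [129, 129, 109, 91, 77, 67, 65, 75, 92, 100, 96, 91, 91, 94, 96, 94, 88, 82, 80, 82, 83, 83, 85, 87, 87]
0.16 251.5 172 240 [133, 130, 103, 81, 70, 61, 64, 84, 98, 101, 97, 93, 95, 98, 97, 96, 95, 91, 83, 81, 83, 84, 84, 86, 86]
0.167 251.5 169 240 [142, 164, 168, 157, 132, 97, 76, 86, 97, 101, 98, 98, 99, 101, 99, 96, 94, 89, 83, 82, 82, 82, 83, 85, 88]
0.18 251.5 163 240 [137, 162, 168, 160, 131, 93, 76, 78, 87, 97, 104, 108, 107, 104, 101, 110, 130, 126, 104, 93, 91, 89, 84, 81, 82]
0.152 265.3 157 253 [200, 199, 200, 200, 200, 198, 188, 167, 148, 138, 132, 126, 123, 125, 130, 137, 147, 168, 190, 199, 200, 200, 200, 201, 201]
0.16 265.4 154 253 [199, 199, 200, 201, 201, 198, 182, 152, 130, 122, 121, 120, 120, 118, 116, 119, 130, 154, 182, 198, 201, 199, 195, 187, 176]
0.167 265.5 151 253 [201, 201, 201, 201, 201, 198, 186, 158, 129, 117, 116, 119, 120, 120, 118, 118, 118, 128, 142, 149, 141, 124, 108, 95, 87]
0.18 265.6 146 254 [199, 199, 200, 199, 198, 194, 182, 160, 129, 114, 117, 120, 120, 117, 110, 103, 97, 92, 91, 91, 91, 91, 89, 89, 89]
```

The foot lies within about 1 mm of the axis and its height checks (0.147). Lowering with force guard.

```bash
python3 - <<'E'
from h import *
x,y=.4714,-.1263
for z in(.365,.357,.353,.350,.347,.343,.340,.337,.335,.333,.331,.330,.329):
    r.servo_line([x,y,z],speed=.05 if z<.36 else .1); r.wait(.08); s=r.sense(); f=s["contact_force"]
    print(z,s["tcp_pos"].round(4),f.round(1),s["torque"].round(2),round(s["opening"],4))
    if f[2]>(12 if z>.338 else 28) or np.hypot(*f[:2])>12: break
print(s["clock"])
E
```

```text
0.365 [ 0.4715 -0.1263  0.3657] [-0.1 -0.4 -0.6] [-0.05 -0.06  0.04] 0.0138
0.357 [ 0.4714 -0.1263  0.357 ] [-0.8  0.5 -0.4] [-0.01 -0.04  0.02] 0.0138
0.353 [ 0.4714 -0.1263  0.3529] [ 0.   0.2 -1.2] [-0.05 -0.08  0.03] 0.0138
0.35 [ 0.4714 -0.1263  0.3499] [ 0.6 -0.3 -1.2] [-0.04 -0.08 -0.02] 0.0137
0.347 [ 0.4714 -0.1263  0.3469] [ 0.2 -0.6 -1.8] [-0.04 -0.11  0.03] 0.0139
0.343 [ 0.4714 -0.1263  0.3429] [ 0.5  0.3 -0.8] [-0.05 -0.07 -0.  ] 0.014
0.34 [ 0.4714 -0.1263  0.3399] [-0.1  0.2 -1.2] [-0.04 -0.03  0.01] 0.0141
0.337 [ 0.4714 -0.1263  0.337 ] [ 1.1 -0.3 -1. ] [-0.08 -0.06 -0.01] 0.0138
0.335 [ 0.4713 -0.1263  0.3357] [-0.6  0.2  4.4] [0.12 0.27 0.03] 0.0135
0.333 [ 0.4714 -0.1263  0.3338] [-1.4  0.5  7.2] [ 0.16  0.39 -0.01] 0.0138
0.331 [ 0.4713 -0.1263  0.3322] [-1.8  1.1  7.6] [ 0.17  0.53 -0.  ] 0.0139
0.33 [ 0.4713 -0.1263  0.3314] [-2.5  1.   8.9] [0.19 0.62 0.04] 0.0139
0.329 [ 0.4713 -0.1262  0.331 ] [-3.2  1.3 10.9] [0.25 0.82 0.02] 0.0136
27.8
```

```bash
python3 - <<'E'
from h import *
for z in(.328,.327,.326,.325,.324,.323):
    r.servo_line([.4714,-.1263,z],speed=.03); r.wait(.2); s=r.sense(); f=s["contact_force"]
    print(z,s["tcp_pos"].round(4),f.round(1),s["torque"].round(2),round(s["opening"],4))
    if f[2]>24: break
r.wait(.5);s=r.sense();print(s["clock"],s["tcp_pos"],s["contact_force"].round(1),s["gripper_force"])
a=snap("scene","e1");b=snap("side","e2")
def crop(s):
    u,v=proj(s,[.4714,-.1265,.12])[0].astype(int);return cv2.resize(s["frame"][v-50:v+50,u-50:u+50,::-1],(400,400),interpolation=cv2.INTER_CUBIC)
cv2.imwrite("pics/e.png",np.hstack([crop(a),crop(b)]))
E
```

```text
0.328 [ 0.4711 -0.1262  0.331 ] [-5.1  1.5 14.6] [ 0.32  1.14 -0.02] 0.0136
0.327 [ 0.4711 -0.1262  0.3309] [-6.6  2.8 18.7] [0.51 1.51 0.01] 0.0139
0.326 [ 0.4709 -0.1261  0.3309] [-8.1  2.7 23.5] [0.57 1.99 0.01] 0.0139
0.325 [ 0.4708 -0.1261  0.3308] [-10.5   3.8  27. ] [0.74 2.26 0.09] 0.0135
30.1 [ 0.47085176 -0.12610738  0.33083722] [-9.2  3.9 27. ] 45.041266679763794
```

View pics/e.png

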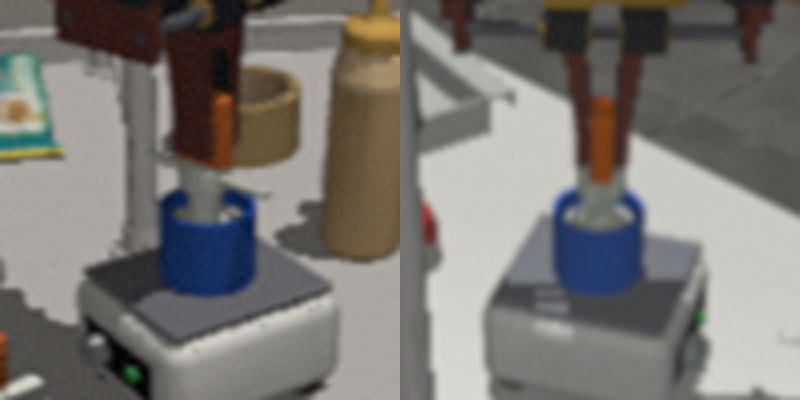

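The paddle is inside the seated sleeve, its shaft entering at crop (205,205) and (600,205). It came to a hard stop at TCP z 0.331, the computed home height, and is held there with 27 N.

```bash
python3 -c "
from station import r
print(r.hand_in())"
```

```text
the job is handed in; nothing more can be done
None
```

I handed the job in at about 30 s on the robot's clock: the sleeve is fully down on the spigot and released, and the larger paddle is meshed and still gripped, pressed home against the plunger with about 27 N.

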